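Start the glue-drying programme on a craft-table timer

TASK

The glue on the basket has to dry, so start the big-key timer on the craft table: press the square key (clear), then the large round key (long programme), then the triangular key (start). Press one key at a time, each fully down and let fully up again; leave the small round key alone and do not knock over or shift the glue bottle and the tape roll beside the timer.

Things in the scene. Friction and masses are not known exactly. Their poses are not given: they have to be found in the camera images.
- timer: White desk timer, fixed, 200 (x) x 160 (y) mm, flat deck 34 mm above the table. Origin: centre of its underside; z up, front at -x. A raised display with a black screen, 59 mm high, fills the back (x = +47 to +97 mm). Four keys lie on the deck two by two, at x = -67 and +1 mm, y = +34 and -34 mm; which key is in which place varies.
- key_square_top (a point): Square key, 32 x 32 mm: clear. Same white plastic as the other keys, on a grey 54 x 54 mm surround, which stands 3 mm above the timer's deck. This point is the middle of its flat top, 15 mm above the deck when up (49 mm above the table); z is up and it moves with the key.
- key_round_top (a point): Large round key, 36 mm across: long programme. Same white plastic as the other keys, on a grey 54 x 54 mm surround, which stands 3 mm above the timer's deck. This point is the middle of its flat top, 15 mm above the deck when up (49 mm above the table); z is up and it moves with the key.
- key_triangle_top (a point): Triangular key, sides 40 mm (23 mm from middle to corner, 11 mm from middle to side): start. Same white plastic as the other keys, on a grey 54 x 54 mm surround, which stands 3 mm above the timer's deck. This point is the middle of its flat top, 15 mm above the deck when up (49 mm above the table); z is up and it moves with the key.
- key_small_top (a point): Small round key, 18 mm across: short programme, not to be pressed. Same white plastic as the other keys, on a grey 54 x 54 mm surround, which stands 3 mm above the timer's deck. This point is the middle of its flat top, 15 mm above the deck when up (49 mm above the table); z is up and it moves with the key.
- key_square (a joint): Travel of the square key: 0 when up, 0.006 (m) when fully down; a spring brings it back. It needs about 5 N.
- key_round (a joint): Travel of the large round key: 0 when up, 0.006 (m) when fully down; a spring brings it back. It needs about 5 N.
- key_triangle (a joint): Travel of the triangular key: 0 when up, 0.006 (m) when fully down; a spring brings it back. It needs about 5 N.
- key_small (a joint): Travel of the small round key: 0 when up, 0.006 (m) when fully down; a spring brings it back. It needs about 5 N.
- glue_bottle: Loose yellow glue bottle with a red nozzle, 54 mm across, 130 mm tall, standing on the table beside the timer (its +y side). Origin: centre of its underside, z up.
- tape_roll: Loose roll of paper tape lying flat on the table beside the timer (its -y side), 68 mm across, 18 mm high. Origin: centre of its underside, z up.
Not all that is in view belongs to the job. Of the things that look like the glue_bottle, take the one that is farthest from the robot's base at the start.

How it is judged:
On the way, in this order (a step that is already met when the one before it is completed fails the run):
1. square key pressed fully down (more than 4.5 mm) for a moment, the other three keys up (less than 2 mm) (value of joint key_square above 0.0045 m and value of joint each of key_round, key_triangle, key_small below 0.002 m), for 0.1 s.
2. then the large round key pressed fully down (more than 4.5 mm) for a moment, the other three keys up (less than 2 mm) (value of joint key_round above 0.0045 m and value of joint each of key_square, key_triangle, key_small below 0.002 m), for 0.1 s.
3. then the triangular key pressed fully down (more than 4.5 mm) for a moment, the other three keys up (less than 2 mm) (value of joint key_triangle above 0.0045 m and value of joint each of key_square, key_round, key_small below 0.002 m), for 0.1 s.
At the end, for the whole second after the job is handed in: All four keys are up again (less than 2 mm down), the glue bottle stands upright (within 0.2 rad), and the bottle and the tape roll are within 30 mm of where they stood (value of joint each of key_square, key_round, key_triangle, key_small below 0.002 m and angle between glue_bottle's own z axis and vertical below 0.2 rad and distance of each of glue_bottle, tape_roll from where it was at the start of the episode below 0.03 m); the robot touches nothing.
It fails at once if the small round key is pressed (more than 3 mm) (value of joint key_small above 0.003 m).
It fails at once if two keys are down at once (more than 3 mm each) (value of joint each of key_square, key_round above 0.003 m or value of joint each of key_square, key_triangle above 0.003 m or value of joint each of key_round, key_triangle above 0.003 m).
It fails at once if the glue bottle is tipped (more than 0.5 rad) or shifted more than 30 mm (angle between glue_bottle's own z axis and vertical above 0.5 rad or distance of glue_bottle from where it was at the start of the episode above 0.03 m).
It fails at once if the tape roll is shifted more than 30 mm (distance of tape_roll from where it was at the start of the episode above 0.03 m).
It also fails if it takes over 32 s, if anything falls off the work surface, if the arm or the gripper's body presses on something with over 40 N, if the wrist force passes 120 N, or if a joint passes its speed limit or range.

ROBOT

A 6-joint arm with a two-finger parallel gripper is mounted at the origin on the work surface. World frame = base frame: x ahead of the robot, y to its left, z up, the work surface at z = 0. Lengths are in m, angles in rad, forces in N, time in s.
With the tool pointing down it reaches from about 0.425 to 0.95 m from the base axis. Payload 3.5 kg.
Tool frame: the origin (TCP) lies at the very end of the fingers, on their centre line; the grasp point (between the pads) lies 19 mm behind it (ctrl.pinch_z is the distance from the TCP to the grasp point, in m); z points along the fingers, y is the line along which they close (so a half turn about z gives the same grasp; the last joint's range is limited). The gripper opens to 85 mm and grips with 20 to 120 N. Pads are 22 mm wide; open, the fingers measure 114 mm over their backs; the gripper's body (76 mm by 85 mm) begins 54 mm behind the grasp point. The pads swing forward as they close: fully open they stand 13 mm farther back than shut.
Start: joints at [1.11, 0.286, 1.577, -0, 1.279, -0.15], TCP at [0.206, 0.643, 0.231] pointing down, gripper open.
Joint ranges: [-2.77, 2.77], [-0.9, 2.22], [0.21, 2.48], [-1.53, 4.67], [0.24, 2.81], [-2.84, 2.84]. Speed limits (rad/s): [2.79, 2.79, 3.14, 3.14, 3.14, 3.14].

INTERFACE

Orientations are given as a unit quaternion [x, y, z, w].
In Python, from plant import ctrl gives the robot as it stands. The module is installed in compiled form; this text tells all that it offers.
- The arm moves only by the shell command python3 -m crank 'ROWS' [OPENING] [FORCE]. ROWS is JSON, a list of rows, each a list of 6 numbers: the shift along the tool's x, y, z in cm, then the turn, a rotation vector about the tool's x, y, z in rad. In form: [[tx, ty, tz, rx, ry, rz], ...]. A call has 1 to 10 rows; each row is the pose to reach, as a shift and turn from the pose commanded when the call began, along the tool's axes at that moment; what a row does not reach only later rows make up. A row lasts 1/10 s, in which the tool goes at most 50 mm and 8.59 degrees, less where a joint would pass 70% of its speed; a pose out of reach is approached as far as the arm can. A call with a gripper value outside its range is refused whole. OPENING is the opening, from 0 (shut) to 1 (fully open), set as the call begins (- or left out, the last holds). The fingers move at their own pace and stop on an object; FORCE is the grip in N (left out, the last holds). Time passes only in rows, so rows that repeat a pose let the fingers close. It gives the time, the measured TCP pose, the force, the opening and the grip force at its end, in the units of the state.
- ctrl.get_state(): the state, without advancing time (a new reading comes with each control period).
- ctrl.read_camera(name): name is "scene" or "top" or "wrist"; returns (picture, depth): 384x512x3 uint8, blue, green, red; 384x512 float32, m along the optical axis (not along the pixel's ray), 0 where there is no reading.
- ctrl.camera_info(name): a dict with "K" (3x3 intrinsics, pixels), "k1" (the pictures are not rectified: a ray, as slopes to the right and down, at radius r is drawn at 1 + k1 r^2 times it, then the intrinsics apply), "origin" and "orientation" of the camera in the world. Camera axes: x right, y down, z forward; pixel columns grow to the right and rows downward; lengths in m; the calibration is good to about 2 mm. A picture is of the moment at which its call begins: read the wrist's pose just before it. camera_info takes no time and is no camera call; for the wrist camera it gives the pose at the moment of the call.
- ctrl.sign_off(): hands the job in; it is judged then, once.
The state is a dict: "time": time; "qpos": joint angles; "dq": joint speeds; "joint_efforts": joint torques, N m; "eef_pos": TCP position; "tcp_rot": TCP orientation; "contact_force": force on the tool from outside, world axes, zero at the start; "wrist_torque": the same for the moment, N m; "opening": opening from 0.0 (shut) to 1.0 (fully open); "finger_force": force on a finger pad.
Only numpy, scipy, OpenCV 4.12 (cv2) and the standard library are available. Lean on these libraries where they do the work, as an engineer would, in place of code of your own. Each camera call takes 0.05 s, during which the arm holds its last target. There are 200 camera calls.

## Working session

There is one attempt and no reset: what is moved stays moved. The work goes in short steps, Python scripts to look and compute and a shell command to move; the robot and the scene stay as the last step left them, time stands still between calls to the robot, and variables do not carry over. Pictures are saved under pics/ and viewed, at most 10 in all, crops included, and the job is handed in when it is done.

```bash
mkdir -p pics; cat > h.py <<'E'
import numpy as np, cv2
from scipy.spatial.transform import Rotation as R
from plant import ctrl
def grab(n):
    i=ctrl.camera_info(n); p,d=ctrl.read_camera(n); np.savez(f'{n}.npz',p=p,d=d,K=i['K'],k1=i['k1'],o=i['origin'],q=i['orientation']); return p
def world(n):
    f=np.load(f'{n}.npz'); d=f['d']; h,w=d.shape
    uv=np.stack(np.meshgrid(np.arange(w),np.arange(h)),-1).reshape(-1,1,2).astype(float)
    r=cv2.undistortPoints(uv,f['K'],np.array([float(f['k1']),0,0,0,0])).reshape(h,w,2)
    c=np.concatenate([r,np.ones((h,w,1))],-1)*d[...,None]
    q=np.array(f['q']); M=R.from_quat(q).as_matrix() if q.size==4 else q
    return f['p'],d,c@M.T+f['o']
E
python3 - <<'E'
from h import *
for n in('top','scene'): cv2.imwrite(f'pics/{n}0.png',grab(n)); i=ctrl.camera_info(n); print(n,i)
s=ctrl.get_state(); print(s)
E
```

```text
top {'K': array([[395.35979771,   0.        , 257.93936228],
       [  0.        , 395.35979771, 194.93026949],
       [  0.        ,   0.        ,   1.        ]]), 'k1': -0.08524765664335415, 'origin': array([0.39893468, 0.04857182, 0.87623292]), 'orientation': array([-0.69888104,  0.71248559, -0.04655595,  0.04197764])}
scene {'K': array([[454.49995074,   0.        , 249.15039954],
       [  0.        , 454.49995074, 198.25590458],
       [  0.        ,   0.        ,   1.        ]]), 'k1': -0.15870058846232502, 'origin': array([0.79156927, 0.56374548, 0.8922309 ]), 'orientation': array([ 0.26508795,  0.91330813, -0.2972775 , -0.08498661])}
{'time': 0.1, 'qpos': array([ 1.10999601e+00,  2.87109246e-01,  1.57807801e+00,  2.42968986e-05,
        1.27860010e+00, -1.49998613e-01]), 'dq': array([ 1.48043890e-04, -2.33251513e-03, -3.43854659e-03, -1.32482467e-05,
        2.95456034e-04, -5.23544397e-04]), 'joint_efforts': array([ 3.70648168e-04, -4.07293868e+01, -2.93699509e+01, -1.39228828e-04,
        3.42576393e-03, -1.05761586e-05]), 'eef_pos': array([0.20611958, 0.64211579, 0.23003838]), 'tcp_rot': array([ 1.54779509e-01,  9.87948429e-01, -1.04307508e-03, -3.41036212e-04]), 'contact_force': array([-0.3550677 , -0.3671301 ,  1.06488766]), 'wrist_torque': array([ 0.00843591, -0.05353818,  0.00768067]), 'finger_force': 0.0, 'opening': 1.0035875638711553}
```

View pics/top0.png

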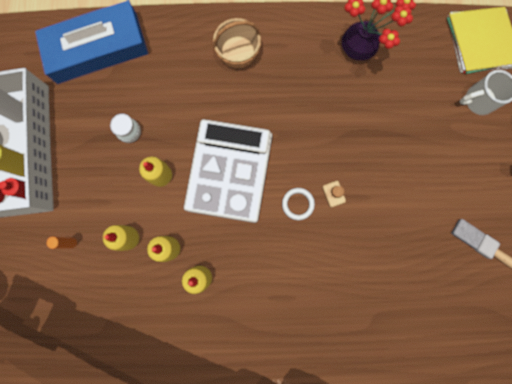

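View pics/scene0.png

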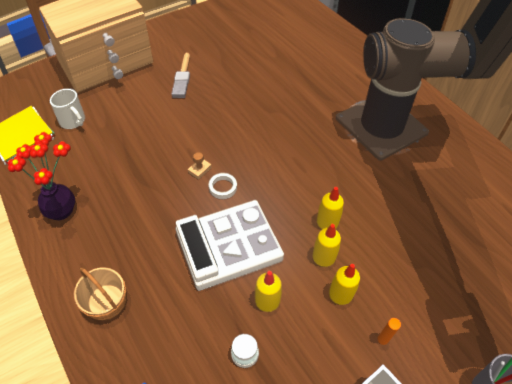

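In the top view the keys are: triangle (211,165), square (243,172), small round (207,197), large round (238,203). The tape roll is at (298,204). There are four yellow bottles, at (155,170), (120,238), (163,249) and (197,281). The one at (155,170), at the timer's +y side, looks farthest from the base. I'll measure them and check with a crop.

```bash
python3 - <<'E'
from h import *
p,d,W=world('top')
hsv=cv2.cvtColor(p,cv2.COLOR_BGR2HSV)
for n,(u,v) in dict(tri=(211,165),sq=(243,172),small=(207,197),rnd=(238,203)).items():
    m=np.zeros(d.shape,bool); m[v-18:v+19,u-18:u+19]=1
    k=(m&(hsv[...,2]>205)&(hsv[...,1]<40)).astype(np.uint8)
    nl,l,st,c=cv2.connectedComponentsWithStats(k)
    i=l[v,u]; P=W[l==i]; print(n,i,st[i],c[i].round(1),np.median(P,0).round(4),P.mean(0).round(4))
for b in((155,170),(120,238),(163,249),(197,281)):
    y=(hsv[...,0]>20)&(hsv[...,0]<35)&(hsv[...,1]>150)
    m=np.zeros(d.shape,bool); m[b[1]-20:b[1]+20,b[0]-20:b[0]+20]=1
    P=W[y&m]; c=np.median(P,0); print(b,c.round(3),np.hypot(*c[:2]).round(3))
# deck+display heading: white region rect
m=(W[...,2]>.025)&(W[...,2]<.075)&(hsv[...,1]<60); m[:,:180]=0; m[:,275:]=0; m[:110]=0; m[225:]=0
P=W[m][:,:2].astype(np.float32); r=cv2.minAreaRect(P); print(r)
print('z table',np.median(W[150:170,350:400,2]))
cv2.imwrite('pics/crop.png',cv2.resize(p[100:300,90:330],None,fx=3,fy=3,interpolation=cv2.INTER_CUBIC))
E
```

```text
tri 2 [203 157  17  16 154] [211.6 165.5] [0.5669 0.1388 0.0499] [0.5681 0.1398 0.049 ]
sq 2 [235 163  17  17 220] [243.1 170.8] [0.5549 0.0729 0.0496] [0.5553 0.0727 0.0494]
small 2 [202 193   8   8  52] [205.7 196.7] [0.5008 0.1517 0.05  ] [0.5014 0.1524 0.049 ]
rnd 2 [230 194  17  17 222] [237.7 202.2] [0.4887 0.0845 0.0497] [0.4883 0.0851 0.0497]
(155, 170) [0.55  0.249 0.086] 0.603
(120, 238) [0.417 0.318 0.085] 0.524
(163, 249) [0.395 0.23  0.088] 0.457
(197, 281) [0.335 0.164 0.089] 0.373
((0.5590664744377136, 0.10652713477611542), (0.1582847237586975, 0.1957848221063614), 79.21913146972656)
z table 0.0004811779088580992
```

View pics/crop.png

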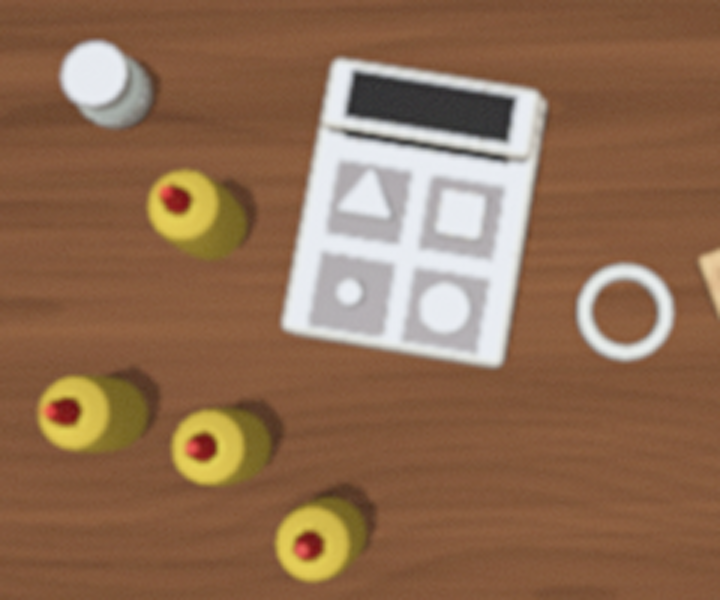

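The crop confirms it: the bottle beside the timer, 0.60 m from the base, is the one meant, and the key places are as read. Next I'll shut the gripper and travel to a point above the square key.

```bash
python3 -m crank '[[-25.3,-21.7,0,0,0,0],[-25.3,-21.7,0,0,0,0],[-25.3,-21.7,0,0,0,0],[-25.3,-21.7,0,0,0,0],[-25.3,-21.7,0,0,0,0],[-25.3,-21.7,0,0,0,0],[-25.3,-21.7,0,0,0,0],[-25.3,-21.7,0,0,0,0]]' 0 && python3 -m crank '[[-25.4,-21.8,0,0,0,0],[-25.4,-21.8,0,0,0,0],[-25.4,-21.8,0,0,0,0],[-25.4,-21.8,0,0,0,0],[-25.4,-21.8,0,0,0,0],[-25.4,-21.8,0,0,0,0],[-25.4,-21.8,0,0,0,0],[-25.4,-21.8,5,0,0,0],[-25.4,-21.8,10,0,0,0],[-25.4,-21.8,12,0,0,0]]'
cat > go.py <<'E'
from h import *
K=dict(sq=(.5552,.0728),rnd=(.4886,.085),tri=(.5675,.1393))
import sys
s=ctrl.get_state(); M=R.from_quat(s['tcp_rot']).as_matrix()
for k,v in K.items(): print(k,(M.T@(np.array([*v,.049])-s['eef_pos'])*100).round(2))
print(s['time'],s['eef_pos'].round(4),s['contact_force'].round(1),s['opening'])
E
python3 go.py
```

```text
time: 0.9
eef_pos: [0.3825, 0.3556, 0.2309]
tcp_rot: [0.157, 0.988, -0.001, 0.0]
contact_force: [0.5, 0.7, -0.5]
opening: 0.003
finger_force: 0.0
time: 1.9
eef_pos: [0.5524, 0.0739, 0.1053]
tcp_rot: [0.155, 0.988, -0.0, -0.005]
contact_force: [-0.4, -0.3, -0.2]
opening: -0.001
finger_force: 0.0
sq [-0.36 -0.01  5.63]
rnd [ 6.36 -0.89  5.7 ]
tri [0.51 6.7  5.63]
1.9 [0.5524 0.0739 0.1053] [-0.4 -0.3 -0.2] -0.0014126816589925375
```

```bash
python3 -m crank '[[-0.2,0,2,0,0,0],[-0.2,0,4,0,0,0],[-0.2,0,4,0,0,0],[-0.2,0,4,0,0,0],[-0.2,0,4,0,0,0]]' >/dev/null; python3 go.py; python3 - <<'E'
from h import *
cv2.imwrite('pics/s1.png',cv2.resize(grab('scene')[160:310,150:350],None,fx=4,fy=4,interpolation=cv2.INTER_CUBIC)[:,:800])
E
```

```text
sq [ 0.35 -0.15  2.37]
rnd [ 7.06 -1.02  2.35]
tri [1.2  6.56 2.37]
2.4 [0.5589 0.0732 0.0727] [ 0.1  0.4 -0.2] 0.00173699963733171
```

View pics/s1.png

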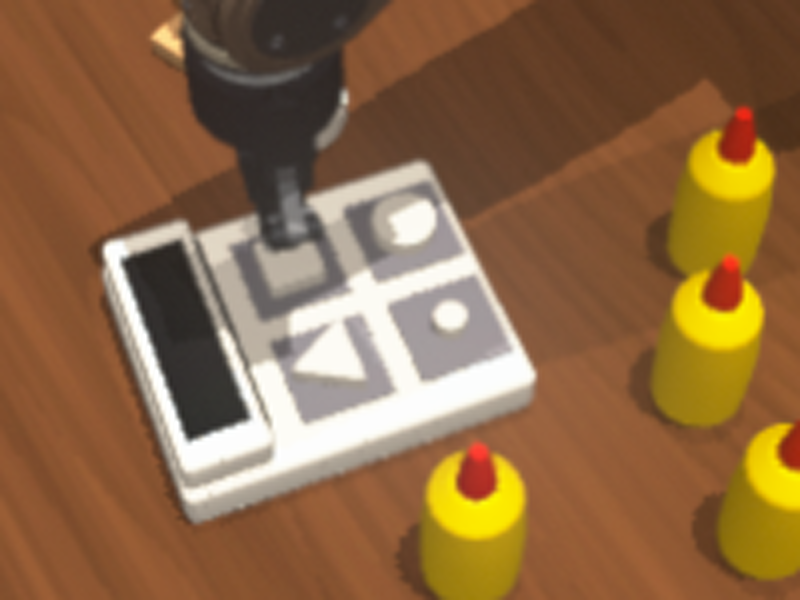

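The shut fingers stand right above the square key (crop ~(290,245)), clear of the display and the other keys. I'll press gently and watch force and height.

```bash
python3 -m crank '[[0.3,-0.1,1,0,0,0],[0.3,-0.1,1.8,0,0,0],[0.3,-0.1,2.4,0,0,0],[0.3,-0.1,2.6,0,0,0],[0.3,-0.1,2.7,0,0,0],[0.3,-0.1,2.7,0,0,0]]' ; python3 go.py
```

```text
time: 3.05
eef_pos: [0.5543, 0.0728, 0.0443]
tcp_rot: [0.155, 0.988, -0.0, -0.001]
contact_force: [-3.7, 0.3, 3.9]
opening: -0.001
finger_force: 2.0
sq [-0.09  0.02 -0.47]
rnd [ 6.62 -0.85 -0.45]
tri [ 0.77  6.73 -0.47]
3.05 [0.5543 0.0728 0.0443] [-3.7  0.3  3.9] -0.0012404524804644555
```

```bash
python3 -m crank '[[0,0,0.1,0,0,0],[0,0,0.2,0,0,0],[0,0,0.25,0,0,0],[0,0,0.25,0,0,0],[0,0,0.25,0,0,0]]' ; python3 go.py
```

```text
time: 3.55
eef_pos: [0.5546, 0.0728, 0.043]
tcp_rot: [0.155, 0.988, -0.0, -0.001]
contact_force: [-6.1, -0.1, 9.8]
opening: 0.004
finger_force: 5.0
sq [-0.06  0.02 -0.6 ]
rnd [ 6.65 -0.86 -0.59]
tri [ 0.8   6.72 -0.61]
3.55 [0.5546 0.0728 0.043 ] [-6.1 -0.1  9.8] 0.004213334991045636
```

The square key is at its stop: 6 mm down, about 10 N. Now I'll lift and move over the round key.

```bash
python3 -m crank '[[0,0,-1.5,0,0,0],[0,0,-3.5,0,0,0],[3,-0.4,-3.5,0,0,0],[6.6,-0.9,-3.5,0,0,0],[6.6,-0.9,-3.5,0,0,0],[6.6,-0.9,-3,0,0,0],[6.6,-0.9,-3,0,0,0],[6.6,-0.9,-3,0,0,0]]' ; python3 go.py
```

```text
time: 4.35
eef_pos: [0.4906, 0.0842, 0.0721]
tcp_rot: [0.155, 0.988, 0.0, 0.001]
contact_force: [0.0, 0.6, -0.3]
opening: -0.001
finger_force: 0.0
sq [-6.5   0.9   2.32]
rnd [0.22 0.02 2.31]
tri [-5.63  7.6   2.32]
4.35 [0.4906 0.0842 0.0721] [ 0.   0.6 -0.3] -0.0005229443879103391
```

```bash
python3 -m crank '[[0.2,0,1,0,0,0],[0.2,0,1.8,0,0,0],[0.2,0,2.4,0,0,0],[0.2,0,2.6,0,0,0],[0.2,0,2.8,0,0,0],[0.2,0,2.9,0,0,0],[0.2,0,2.9,0,0,0]]' ; python3 go.py
```

```text
time: 5.05
eef_pos: [0.4869, 0.085, 0.0431]
tcp_rot: [0.155, 0.988, -0.0, -0.001]
contact_force: [-3.4, -0.8, 3.2]
opening: -0.001
finger_force: 2.4
sq [-6.87  0.93 -0.6 ]
rnd [-0.16  0.05 -0.59]
tri [-6.01  7.63 -0.6 ]
5.05 [0.4869 0.085  0.0431] [-3.4 -0.8  3.2] -0.0005724287547774664
```

```bash
python3 -m crank '[[0,0,0.1,0,0,0],[0,0,0.2,0,0,0],[0,0,0.3,0,0,0],[0,0,0.3,0,0,0],[0,0,0.3,0,0,0]]' ; python3 go.py
```

```text
time: 5.55
eef_pos: [0.4871, 0.085, 0.0428]
tcp_rot: [0.154, 0.988, -0.001, -0.002]
contact_force: [-11.4, -2.2, 20.8]
opening: -0.0
finger_force: 10.7
sq [-6.86  0.91 -0.65]
rnd [-0.14  0.04 -0.63]
tri [-6.    7.62 -0.66]
5.55 [0.4871 0.085  0.0428] [-11.4  -2.2  20.8] -0.0004509443891400515
```

The round key is at its stop. Next I'll lift well clear and go over to the triangle.

```bash
python3 -m crank '[[0,0,-1.5,0,0,0],[0,0,-3.8,0,0,0],[-2,2.5,-3.8,0,0,0],[-4,5,-3.8,0,0,0],[-6,7.6,-3.8,0,0,0],[-6,7.6,-3.3,0,0,0],[-6,7.6,-3.3,0,0,0],[-6,7.6,-3.3,0,0,0],[-6,7.6,-3.3,0,0,0]]' ; python3 go.py
```

```text
time: 6.45
eef_pos: [0.5667, 0.1385, 0.0725]
tcp_rot: [0.155, 0.988, -0.0, -0.0]
contact_force: [-0.1, 0.6, -0.1]
opening: 0.003
finger_force: 0.0
sq [-0.92 -6.61  2.35]
rnd [ 5.8  -7.49  2.36]
tri [-0.05  0.1   2.35]
6.45 [0.5667 0.1385 0.0725] [-0.1  0.6 -0.1] 0.003177395743543333
```

```bash
python3 -m crank '[[0,0.1,1,0,0,0],[0,0.1,1.8,0,0,0],[0,0.1,2.4,0,0,0],[0,0.1,2.6,0,0,0],[0,0.1,2.8,0,0,0],[0,0.1,2.95,0,0,0],[0,0.1,2.95,0,0,0]]' ; python3 go.py
```

```text
time: 7.15
eef_pos: [0.5676, 0.1399, 0.0434]
tcp_rot: [0.155, 0.988, -0.0, -0.001]
contact_force: [-4.2, -1.2, 4.7]
opening: 0.002
finger_force: 2.3
sq [-0.87 -6.76 -0.56]
rnd [ 5.84 -7.64 -0.55]
tri [-0.01 -0.06 -0.56]
7.15 [0.5676 0.1399 0.0434] [-4.2 -1.2  4.7] 0.0017736022271233043
```

```bash
python3 -m crank '[[0,0,0.1,0,0,0],[0,0,0.2,0,0,0],[0,0,0.25,0,0,0],[0,0,0.25,0,0,0],[0,0,0.25,0,0,0]]' && python3 -m crank '[[0,0,-1.5,0,0,0],[0,0,-5,0,0,0],[0,0,-10,0,0,0],[0,0,-14,0,0,0],[0,0,-14,0,0,0],[0,0,-14,0,0,0],[0,0,-14,0,0,0],[0,0,-14,0,0,0]]'; python3 go.py; python3 - <<'E'
from h import *
p=grab('scene'); cv2.imwrite('pics/s2.png',cv2.resize(p[160:310,150:350],None,fx=4,fy=4,interpolation=cv2.INTER_CUBIC))
E
```

```text
time: 7.65
eef_pos: [0.5681, 0.14, 0.0429]
tcp_rot: [0.155, 0.988, -0.0, -0.001]
contact_force: [-8.3, -1.7, 12.9]
opening: 0.001
finger_force: 6.6
time: 8.45
eef_pos: [0.5669, 0.1399, 0.1786]
tcp_rot: [0.155, 0.988, -0.0, -0.002]
contact_force: [-0.1, 0.6, -0.5]
opening: 0.001
finger_force: 0.0
sq [-0.98 -6.74 12.96]
rnd [ 5.73 -7.61 12.98]
tri [-0.12 -0.03 12.96]
8.45 [0.5669 0.1399 0.1786] [-0.1  0.6 -0.5] 0.0012733210223715688
```

View pics/s2.png

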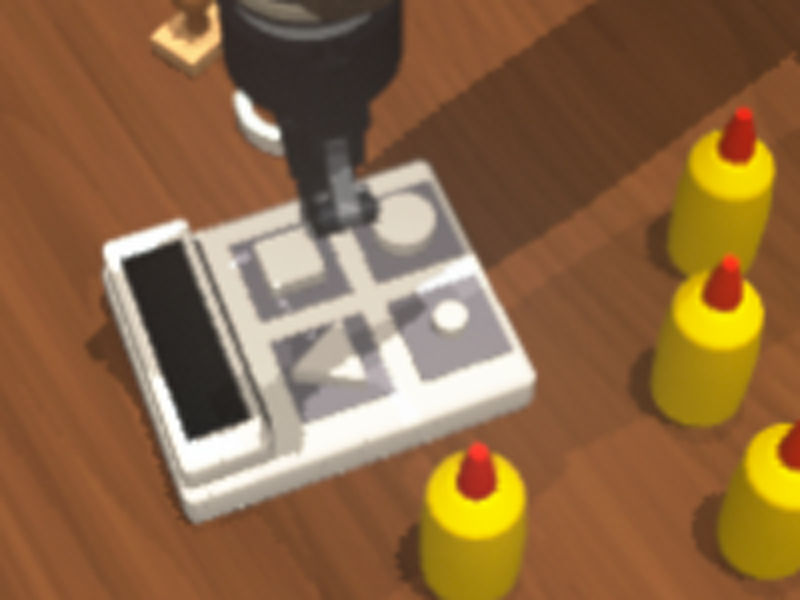

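All four keys are up, and the bottle at crop (475,530) stands where it was. The tape roll, at (265,120), was never approached, and the arm is clear.

```bash
python3 -c "
from plant import ctrl
print(ctrl.sign_off())"
```

```text
the job is handed in; nothing more can be done
None
```

I pressed the square, large round and triangular keys in that order, each about 6 mm down by the tool height and released, without touching the small key, bottle or tape; the job is handed in, though sign-off returned no verdict.

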